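Brace the portable router in a tray corner, open its hatch and put its battery on charge

TASK

The battery of the portable router in the wooden desk tray has to go on the charger. The router would skid away under the stiff hatch, so first, with the hatch still shut, push it gently along the tray floor, without picking it up, into either of the tray's two corners farthest from the robot until it is square and tight against both walls; then slide its hatch fully open, lift the battery out and set it down gently, flat between the lips of the charger. Leave the router in its corner with the hatch open, and do not disturb the other things on the desk.

Things in the scene. Friction and masses are not known exactly. Their poses are not given: they have to be found in the camera images.
- tray: Dark wooden desk tray, grey liner, heavy, does not move. Outside 226 (x) x 191 (y) x 20 mm high, inside 210 x 175 mm; walls 8 mm thick, inner floor 4 mm above the desk. Origin: centre of its underside. +x points roughly away from the robot, +y to the left; the far corners are at inner x = +105 mm, y = +87.5 and -87.5 mm.
- router: Portable router, a loose grey slab lying face down, 140 (x) x 100 (y) x 26 mm, about 0.45 kg in all, too wide to grasp. Origin: centre of its underside. +x: the way its hatch opens, within 15 degrees of the tray's +x. Its near end (x -70 to -40 mm) is a full-height block, its far end 22.5 mm high. Tight in a far corner its origin is at tray x = +35, y = +37.5 or -37.5 mm.
- battery_well (a point): Middle of the floor of the battery well in the router's back, under the hatch: router x = -5.5, y = 0, 6 mm above the router's underside; axes as the router's. The well is 69 (x) x 44 (y) mm. On either side of the battery it has a finger recess down to the same floor, 44 mm long (x from -22 to +22 mm from this point), reaching out to |y| = 46 mm.
- hatch (a joint): Opening in m of the hatch, a 75 x 94.5 x 3 mm captive plate on the router's back: 0 shut, 0.074 fully open (end stop), along router +x, out over the far tray wall. Snap action: about 8 N to start it, 3 N at half way; past that it stays open by itself. The unbraced router skids on the tray floor at a few newtons, less than the hatch needs.
- thumb_ridge (a point): Top centre of the ridge on the hatch by which it is pushed or pinched: 8 mm thick along router x, 50 mm long along y, 9.5 mm above the hatch plate. This point is 35.7 mm above the router's underside and, with the hatch shut, at router x = -30.5 mm. The near block's top is 26 mm above the router's underside.
- battery: Flat dark battery with grey ends, loose, 65 (x) x 40 (y) x 14 mm, about 0.08 kg, lying in the router's well under the hatch, centred near router x = -5.5 mm, y = 0, with 2 mm of play all round; its underside is 6 mm above the router's. Origin: centre of its underside. Grasp across its 40 mm width at mid-length; brass contacts on both ends, so it charges either way round.
- charger: Dark grey desk charger, fixed, 88 (x) x 64 (y) mm with a flat bed 16 mm above the desk, standing beyond the letter trays (110 mm high, in the middle of the desk). Origin: centre of its underside. Lips 6 mm high at the two x ends of the bed and round its four corners leave 73 (x) x 48 (y) mm for the battery, whose length lies along the charger's x; the sides are open at mid-length for fingers.
- charger_bed (a point): Centre of the charger's bed, 16 mm above the desk; the battery's underside rests here.
- stapler: Stapler, bystander, 34 x 145 x 47 mm, on the right of the desk. Origin: centre of its underside.
- eraser: Eraser in a card sleeve, bystander, 22 x 52 x 13 mm, to the right of the charger. Origin: centre of its underside.
- glasses_case: Glasses case, bystander, 60 x 155 x 41 mm, to the left of the wooden tray. Origin: centre of its underside.
There are look-alikes about, which are no part of the job. Several things have the shape of the router; the one meant has the colours described above.

How it is judged:
By the outcome, as a careful person would: the job done as asked, in the order asked, and still so for the second after the job is handed in, with the robot touching nothing.
It also fails if it takes over 72 s, if anything falls off the work surface, if the arm or the gripper's body presses on something with over 40 N, if the wrist force passes 120 N, or if a joint passes its speed limit or range.

ROBOT

A 6-joint arm with a two-finger parallel gripper is mounted at the origin on the work surface; the furniture and walls round the work are solid. World frame = base frame: x ahead of the robot, y to its left, z up, the work surface at z = 0. Lengths are in m, angles in rad, forces in N, time in s.
With the tool pointing down it reaches from about 0.225 to 0.875 m from the base axis. Payload 3.4 kg.
Tool frame: the origin (TCP) lies at the very end of the fingers, on their centre line; the grasp point (between the pads) lies 19 mm behind it; x points along the fingers, y is the direction in which the jaws open and shut, and the axes are right-handed (so a half turn about x gives the same grasp; the last joint's range is limited). The gripper opens to 85 mm and grips with 20 to 120 N. Pads are 22 mm wide; open, the fingers measure 114 mm over their backs; the gripper's body (76 mm by 85 mm) begins 54 mm behind the grasp point. The pads swing forward as they close: fully open they stand 13 mm farther back than shut.
Start: joints at [1.211, 0.276, 1.505, -0, 1.361, -0.121], TCP at [0.136, 0.559, 0.231] pointing down, gripper open.
Joint ranges: [-2.89, 2.89], [-0.75, 2.08], [0.22, 2.7], [-1.18, 4.32], [0.11, 2.71], [-2.7, 2.7]. Speed limits (rad/s): [2.57, 2.57, 3.14, 3.14, 3.14, 3.14].

INTERFACE

Orientations are given as a unit quaternion [w, x, y, z].
In Python, from rig import manip gives the robot as it stands. The module is installed in compiled form; this text tells all that it offers.
- The arm moves only by the tool play_rows, never from a script. Its argument "plan" is a list that holds one entry, the list of rows, each a list of 5 numbers: the closure, from 0 (fully open) to 1 (shut), then the shift along the tool's x, y, z in m, then the turn about the tool's x in degrees. A call has 1 to 12 rows; each row is the pose to reach, as a shift and turn from the pose measured when the call began, along the tool's axes at that moment; what a row does not reach only later rows make up. A row lasts 1/10 s, in which the tool goes at most 50 mm and 8.59 degrees, less where a joint would pass 70% of its speed; a pose out of reach is approached as far as the arm can. A call with a gripper value outside its range is refused whole. The fingers move at their own pace and stop on an object; "grip_force" is the grip in N (left out, the last holds). Time passes only in rows, so rows that repeat a pose let the fingers close. It gives the time, the measured TCP pose, the force and the opening at its end, in the units of the state.
- manip.get_state(): the state, without advancing time (a new reading comes with each control period).
- manip.get_image(name): name is "side" or "top"; returns (picture, depth): 480x640x3 uint8, red, green, blue; 480x640 float32, m along the optical axis (not along the pixel's ray), 0 where there is no reading.
- manip.camera_params(name): a dict with "intrinsics" (3x3 intrinsics, pixels), "dist_coeffs" ([k1, k2, p1, p2, k3] as OpenCV has them; the pictures are not rectified), "R" (3x3) and "t" (3): a world point X has camera coordinates R X + t. Camera axes: x right, y down, z forward; pixel columns grow to the right and rows downward; lengths in m; the calibration is good to about 2 mm. A picture is of the moment at which its call begins. camera_params takes no time and is no camera call.
- manip.sign_off(): hands the job in, once; it reports no verdict.
The state is a dict: "clock": time; "qpos": joint angles; "qd": joint speeds; "effort": joint torques, N m; "position": TCP position; "ee_rot": TCP orientation; "contact_force": force on the tool from outside, world axes, zero at the start; "moment": the same for the moment, N m; "width": finger opening in m.
Only numpy, scipy, OpenCV 4.12 (cv2) and the standard library are available. Lean on these libraries where they do the work, as an engineer would, in place of code of your own. Each camera call takes 0.05 s, during which the arm holds its last target.

## Working session

There is one attempt and no reset: what is moved stays moved. The work goes in short steps, Python scripts to look and compute and a tool call to move; the robot and the scene stay as the last step left them, time stands still between calls to the robot, and variables do not carry over. Pictures are saved under pics/ and viewed, and the job is handed in when it is done.

Besides the shell and the picture viewer there is one more tool, called after ">>>" as a command line: name --argument value ..., lists and objects as JSON in quotes. play_rows: Moves the arm, as the interface text tells. Its arguments: {"type":"object","properties":{"plan":{"type":"array","items":{"type":"array","items":{"type":"array","items":{"type":"number"}}}},"grip_force":{"type":"number"}},"required":["plan"]}

```bash
ls; mkdir -p pics; cat > h.py <<'E'
import numpy as np, cv2
from rig import manip
def load(n):
    d=np.load(f'{n}.npz'); return d['im'],d['dp']
def snap(n,tag):
    im,dp=manip.get_image(n); np.savez(f'{tag}.npz',im=im,dp=dp)
    cv2.imwrite(f'pics/{tag}.png',cv2.cvtColor(im,cv2.COLOR_RGB2BGR)); return im,dp
def world(n,dp):
    p=manip.camera_params(n);K=np.array(p['intrinsics']);R=np.array(p['R']);t=np.array(p['t'])
    v,u=np.mgrid[0:480,0:640]
    q=cv2.undistortPoints(np.stack([u,v],-1).reshape(-1,1,2).astype(np.float64),K,np.array(p['dist_coeffs'])).reshape(480,640,2)
    C=np.concatenate([q*dp[...,None],dp[...,None]],-1)
    return (C-t)@R
def proj(n,X):
    p=manip.camera_params(n);R=np.array(p['R']);t=np.array(p['t'],float)
    return cv2.projectPoints(np.array(X,float).reshape(-1,1,3),cv2.Rodrigues(R)[0],t,np.array(p['intrinsics']),np.array(p['dist_coeffs']))[0].reshape(-1,2)
E
python3 - <<'E'
from h import *
snap('top','top0');snap('side','side0')
s=manip.get_state();print({k:np.round(v,3) for k,v in s.items()})
for n in('top','side'):
    p=manip.camera_params(n);R=np.array(p['R']);print(n,-R.T@np.array(p['t']),R[2],p['intrinsics'])
E
```

```text
pics
{'clock': np.float64(0.1), 'qpos': array([ 1.211,  0.277,  1.506,  0.   ,  1.361, -0.121]), 'qd': array([ 0.001, -0.002, -0.003, -0.001, -0.001, -0.   ]), 'effort': array([ 4.0000e-03, -4.1771e+01, -2.4640e+01, -0.0000e+00,  6.0000e-03,
        0.0000e+00]), 'position': array([0.136, 0.558, 0.231]), 'ee_rot': array([ 0.702,  0.084,  0.702, -0.085]), 'contact_force': array([ 1.252, -0.464,  0.396]), 'moment': array([ 0.044, -0.003,  0.023]), 'width': np.float64(0.086)}
top [0.20604018 0.11603922 1.18307334] [ 0.11611443  0.01184482 -0.99316521] [[484.61326358   0.         324.7249958 ]
 [  0.         484.61326358 248.0949104 ]
 [  0.           0.           1.        ]]
side [-0.22784256 -0.68776803  0.91042933] [ 0.44865061  0.60579382 -0.65705896] [[435.95962738   0.         329.01779645]
 [  0.         435.95962738 238.36181899]
 [  0.           0.           1.        ]]
```

View pics/top0.png

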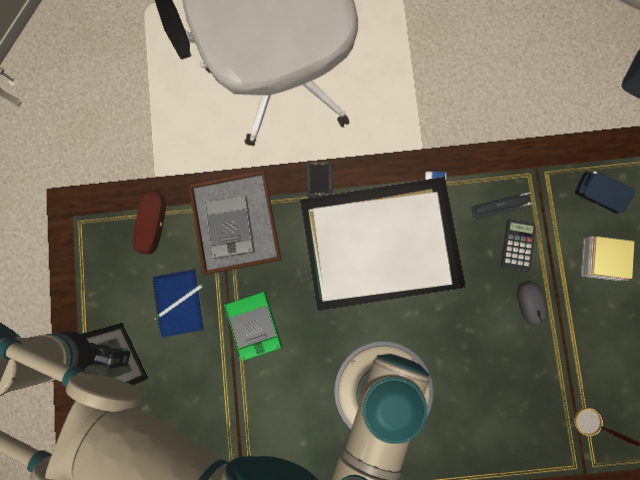

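View pics/side0.png

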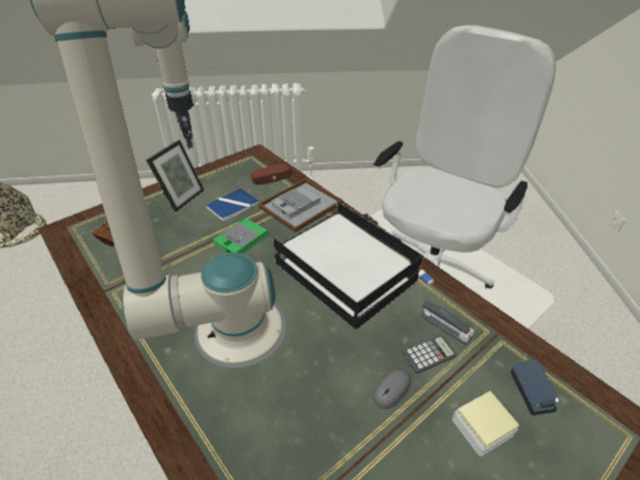

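```bash
python3 - <<'E'
from h import *
im,dp=load('top0');W=world('top',dp)
c=cv2.resize(im[140:380,130:350],None,fx=3.4,fy=2.5*1,interpolation=cv2.INTER_CUBIC) if 0 else im
a=cv2.resize(im[160:280,180:290],None,fx=5,fy=5,interpolation=cv2.INTER_CUBIC)
cv2.imwrite('pics/crop1.png',a[...,::-1])
a=cv2.resize(im[150:210,290:460],None,fx=4.5,fy=4.5,interpolation=cv2.INTER_CUBIC)
cv2.imwrite('pics/crop2.png',a[...,::-1])
for (u,v) in [(319,178),(235,215),(235,245),(230,200),(260,320),(270,220),(148,225),(380,250),(435,176),(307,163),(331,163),(307,195),(331,195)]: print(u,v,W[v,u].round(4))
E
```

```text
319 178 [0.5174 0.1398 0.0141]
235 215 [0.4273 0.345  0.03  ]
235 245 [0.3538 0.3449 0.0318]
230 200 [0.4653 0.3576 0.0271]
260 320 [0.1741 0.2872 0.0268]
270 220 [0.4144 0.2614 0.0206]
148 225 [0.4064 0.5514 0.042 ]
380 250 [0.3267 0.0035 0.0854]
435 176 [ 0.5145 -0.1462  0.0126]
307 163 [0.554  0.1683 0.0217]
331 163 [0.5536 0.1092 0.0174]
307 195 [0.4723 0.1697 0.0276]
331 195 [0.453  0.1117 0.1048]
```

View pics/crop1.png

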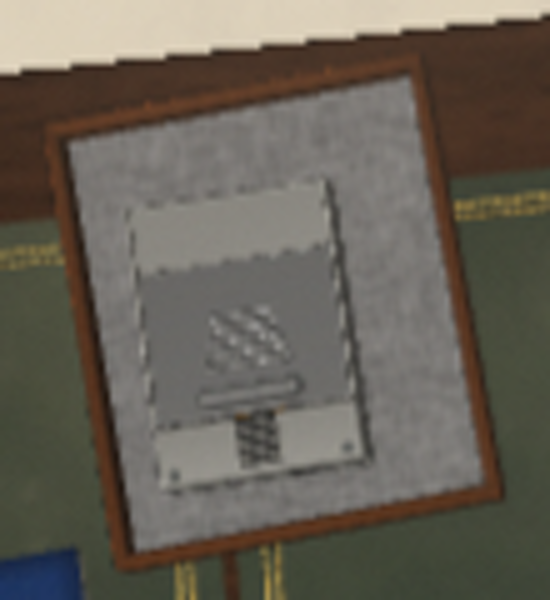

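View pics/crop2.png

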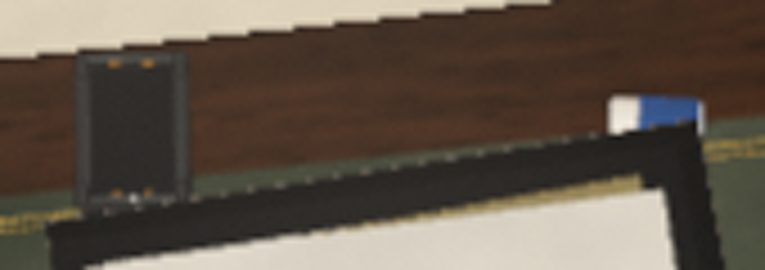

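```bash
cat >> h.py <<'E'
from scipy.optimize import least_squares
def fit(n,pts,px,x0):
    pts=np.array(pts,float);px=np.array(px,float)
    def tr(p):
        c,s=np.cos(p[2]),np.sin(p[2]); return np.c_[p[0]+c*pts[:,0]-s*pts[:,1],p[1]+s*pts[:,0]+c*pts[:,1],pts[:,2]]
    r=least_squares(lambda p:(proj(n,tr(p))-px).ravel(),x0,x_scale=[.01,.01,.1])
    return r.x,r.fun.reshape(-1,2)
E
python3 - <<'E'
from h import *
o=np.array([180,160])
c=lambda L:np.array(L)/5+o-0.4
t,e=fit('top',[(.113,.0955,.02),(.113,-.0955,.02),(-.113,-.0955,.02),(-.113,.0955,.02)],c([(45,128),(418,57),(503,497),(120,570)]),[.42,.33,0]);print(t,e.round(1).tolist())
t2,e=fit('top',[(.105,.0875,.02),(.105,-.0875,.02),(-.105,-.0875,.02),(-.105,.0875,.02)],c([(66,140),(411,76),(486,486),(132,552)]),[.42,.33,0]);print(t2,e.round(1).tolist())
r,e=fit('top',[(.07,.05,.0265),(.07,-.05,.0265),(-.07,-.05,.03),(-.07,.05,.03)],c([(130,207),(327,180),(368,460),(165,490)]),[.42,.33,0]);print(r,e.round(1).tolist())
o=np.array([290,150])
g,e=fit('top',[(.044,.032,.022),(.044,-.032,.022),(-.044,.032,.022)],np.array([(77,52),(187,52),(77,210)])/4.5+o-.4,[.52,.14,0]);print('chg',g,e.round(1).tolist())
c,s=np.cos(t[2]),np.sin(t[2]);d=r[:2]-t[:2];print('router in tray',[c*d[0]+s*d[1],-s*d[0]+c*d[1]],np.degrees(r[2]-t[2]),np.degrees(t[2]))
for y in(.0375,-.0375):print(t[:2]+[c*.035-s*y,s*.035+c*y])
# depth checks
im,dp=load('top0');W=world('top',dp)
k=W[150:205,295:345].reshape(-1,3)
for z0,z1 in((.012,.019),(.0195,.026)):
    m=k[(k[:,2]>z0)&(k[:,2]<z1)];print(z0,len(m),m.min(0),m.max(0))
E
```

```text
[0.41274028 0.34981364 0.16957072] [[-0.7, -0.4], [0.8, -1.1], [0.6, 0.4], [-0.7, 1.1]]
[0.41227708 0.34870151 0.16222008] [[-0.5, -0.5], [0.4, -0.8], [0.3, 0.5], [-0.3, 0.8]]
[0.40047555 0.35975992 0.12874609] [[-0.4, 0.4], [0.8, -0.4], [0.1, -0.2], [-0.5, 0.2]]
chg [ 0.51389973  0.13889873 -0.00833681] [[-0.7, 0.2], [0.9, -0.3], [-0.2, 0.1]]
router in tray [np.float64(-0.01041029692936841), np.float64(0.011873411108640798)] -2.339078490079308 9.715686331817455
[0.44090982 0.39268236]
[0.45356676 0.31875806]
0.012 654 [0.47147503 0.10917182 0.01200627] [0.55732263 0.17257505 0.01898859]
0.0195 143 [0.47093091 0.11077791 0.01954778] [0.55699567 0.16990366 0.02570371]
```

Candidates in the top view are the grey slab in the wooden tray at (232,225), and a green-bodied look-alike at (255,325). The grey one in the tray with the dark hatch and light ends fits, and the crop confirms it. Charger is at (319,178), eraser at (435,176), both beyond the letter trays. I'll use the left far corner, which is nearest.

```bash
cat >> h.py <<'E'
from scipy.spatial.transform import Rotation as Ro
def st():
    s=manip.get_state();q=s['ee_rot'];R=Ro.from_quat([q[1],q[2],q[3],q[0]]).as_matrix();return s,np.array(s['position']),R
def row(tgt,jaw=None):
    """tgt world xyz, jaw = wanted world yaw of tool y axis mod pi"""
    s,p,R=st();d=R.T@(np.array(tgt)-p)
    a=0
    if jaw is not None:
        v=R.T@np.array([np.cos(jaw),np.sin(jaw),0]);a=np.degrees(np.arctan2(v[2],v[1]));a=(a+90)%180-90
    return (d*1000).round(1),round(float(a),2)
TRAY=np.array([.4125,.3493,.166])
def tw(x,y,z,P=TRAY):
    c,s=np.cos(P[2]),np.sin(P[2]);return np.array([P[0]+c*x-s*y,P[1]+s*x+c*y,z])
def rep():
    s,p,R=st();print('t',round(s['clock'],2),'p',p.round(4),'y',R[:,1].round(3),'z',R[:,2].round(3),'yawY',round(float(np.degrees(np.arctan2(R[1,1],R[0,1]))),2),'w',round(float(s['width']),4),'F',np.round(s['contact_force'],1),'q6',np.round(s['qpos'],2))
    c=TRAY;d=p[:2]-c[:2];print('in tray',round(float(np.cos(c[2])*d[0]+np.sin(c[2])*d[1]),4),round(float(-np.sin(c[2])*d[0]+np.cos(c[2])*d[1]),4),'x',R[:,0].round(3))
E
python3 - <<'E'
from h import *
rep()
r=np.array([.4005,.3598,.129])
print(tw(-.087,0,.08,r),row(tw(-.087,0,.08,r),TRAY[2]+np.pi/2))
E
```

```text
t 0.1 p [0.1358 0.5582 0.2305] y [ 0.237  0.972 -0.002] z [ 0.972 -0.237 -0.   ] yawY 76.32 w 0.0856 F [ 1.3 -0.5  0.4] q6 [ 1.21  0.28  1.51  0.    1.36 -0.12]
in tray -0.2383 0.2518 x [-0.001 -0.002 -1.   ]
[0.31422288 0.3486081  0.08      ] (array([ 150.8, -161.2,  222.9]), -23.19)
```

>>> play_rows --plan '[[[1,0,-0.02,0.03,-3],[1,0,-0.045,0.065,-7],[1,0,-0.07,0.1,-12],[1,0,-0.1,0.14,-17],[1,0.02,-0.13,0.18,-21],[1,0.05,-0.15,0.21,-23.2],[1,0.09,-0.161,0.223,-23.2],[1,0.12,-0.161,0.223,-23.2],[1,0.145,-0.161,0.223,-23.2],[1,0.15,-0.161,0.223,-23.2],[1,0.15,-0.161,0.223,-23.2]]]'

```text
clock: 1.2
position: [0.3139, 0.3485, 0.0802]
ee_rot: [0.704, -0.06, 0.706, 0.058]
contact_force: [0.1, 0.2, 0.3]
width: -0.0002
```

```bash
python3 - <<'E'
from h import *
rep();snap('top','top1')
r=np.array([.4005,.3598,.129])
print(row(tw(-.087,0,.023,r),TRAY[2]+np.pi/2))
im,_=load('top1');cv2.imwrite('pics/c1.png',cv2.resize(im[150:330,160:300],None,fx=3.3,fy=3.3,interpolation=cv2.INTER_CUBIC)[...,::-1])
E
```

```text
t 1.2 p [0.3139 0.3485 0.0802] y [-0.165  0.986 -0.003] z [ 0.986  0.165 -0.003] yawY 99.52 w -0.0002 F [0.1 0.2 0.3] q6 [ 0.69  0.26  1.95 -0.    0.93 -1.05]
in tray -0.0974 0.0155 x [-0.002 -0.003 -1.   ]
(array([58.1, -0.4, -0.4]), 0.02)
```

View pics/c1.png

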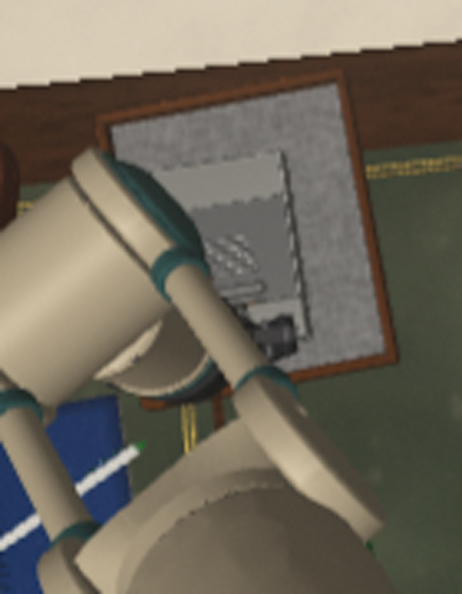

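>>> play_rows --plan '[[[1,0.025,0,0,0],[1,0.045,0,0,0],[1,0.057,0,0,0],[1,0.057,0,0,0],[1,0.057,0,0.004,0],[1,0.057,0,0.007,0],[1,0.057,0,0.01,0],[1,0.057,0,0.013,0],[1,0.057,0,0.016,0],[1,0.057,0,0.019,0],[1,0.057,0,0.022,0],[1,0.057,0,0.025,0]]]'

```text
clock: 2.45
position: [0.3368, 0.3522, 0.0247]
ee_rot: [0.703, -0.06, 0.707, 0.058]
contact_force: [-7.3, -0.2, 5.5]
width: -0.0001
```

```bash
python3 - <<'E'
from h import *
rep();snap('side','s1')
im,_=load('s1');cv2.imwrite('pics/cs1.png',cv2.resize(im[150:260,220:380],None,fx=5,fy=5,interpolation=cv2.INTER_CUBIC)[...,::-1])
E
```

```text
t 2.45 p [0.3368 0.3522 0.0247] y [-0.165  0.986 -0.002] z [ 0.986  0.165 -0.005] yawY 99.49 w -0.0001 F [-7.3 -0.2  5.5] q6 [ 0.66  0.36  1.98  0.    0.81 -1.07]
in tray -0.0741 0.0154 x [-0.005 -0.003 -1.   ]
```

View pics/cs1.png

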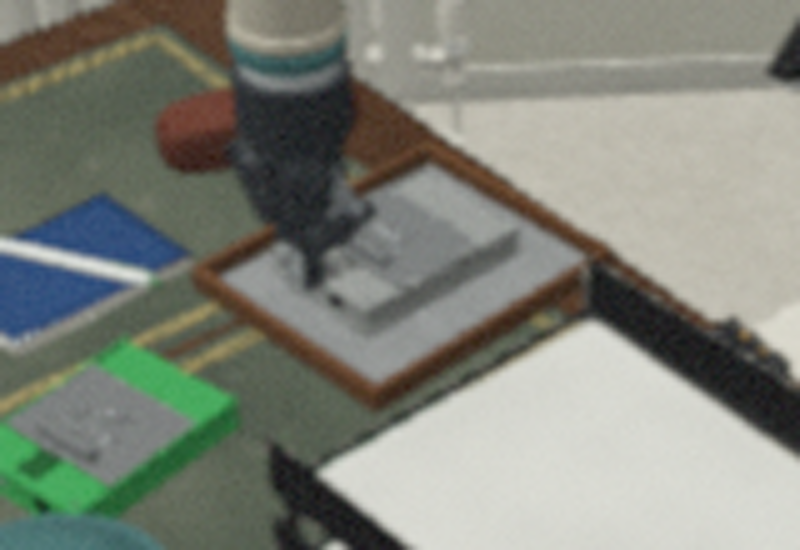

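```bash
python3 - <<'E'
from h import *
a,_=load('side0');b,_=load('s1')
f=lambda im:cv2.resize(im[175:235,255:355],None,fx=7.5,fy=5*1.0 if 0 else 7.5,interpolation=cv2.INTER_CUBIC)
A=f(a)[...,::-1].copy();B=f(b)[...,::-1].copy()
def draw(I,P,z0=.004):
    for pts in ([(-.07,.05,.03),(-.07,-.05,.03),(-.04,-.05,.03),(.07,-.05,.0265),(.07,.05,.0265)],[(-.07,-.05,.004),(.07,-.05,.004)]):
        px=proj('side',[tw(*p,P=P) for p in pts]);q=((px-[255,175]+.5)*7.5).astype(int)
        cv2.polylines(I,[q.reshape(-1,1,2)],False,(0,0,255),1)
    px=proj('side',[tw(x,y,.02) for x,y in((-.113,-.0955),(.113,-.0955),(.113,.0955),(-.113,.0955))]);q=((px-[255,175]+.5)*7.5).astype(int);cv2.polylines(I,[q.reshape(-1,1,2)],True,(255,0,0),1)
r=np.array([.4005,.3598,.129]);draw(A,r);draw(B,np.array([*tw(.0065,.0119,0)[:2],.166]))
cv2.imwrite('pics/AB.png',cv2.resize(np.vstack([A,B]),(500,600)))
cv2.imwrite('pics/A.png',A);cv2.imwrite('pics/B.png',B)
E
```

```text
(no output)
```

View pics/A.png

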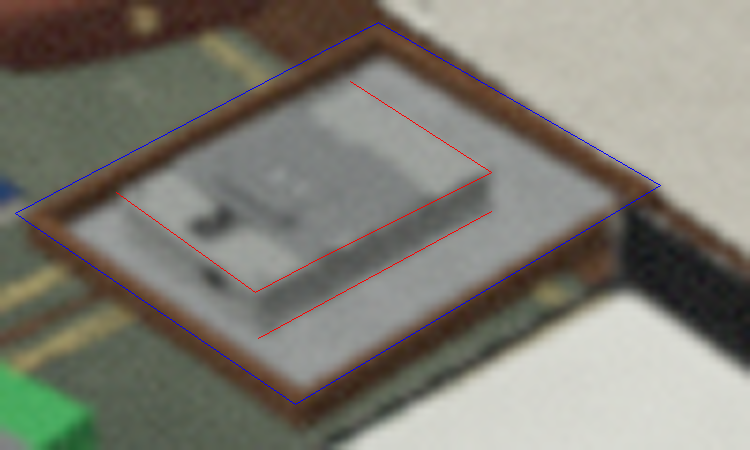

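View pics/B.png

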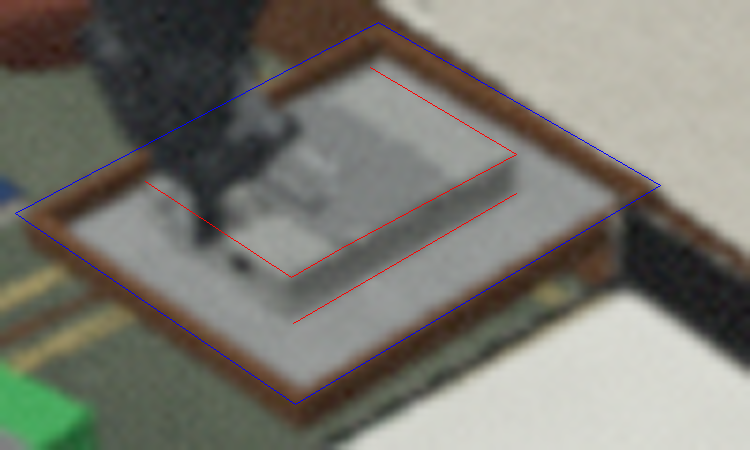

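>>> play_rows --plan '[[[1,0,0,0.003,0],[1,0,0,0.006,0],[1,0,0,0.009,0],[1,0,0,0.012,0],[1,0,0,0.015,0],[1,0,0,0.018,0],[1,0,0,0.021,0],[1,0,0,0.023,0],[1,0,0,0.025,0]]]'

```text
clock: 3.4
position: [0.3613, 0.3562, 0.0249]
ee_rot: [0.702, -0.06, 0.707, 0.057]
contact_force: [-7.3, -0.6, 5.1]
width: -0.0003
```

```bash
python3 - <<'E'
from h import *
rep()
E
```

```text
t 3.4 p [0.3613 0.3562 0.0249] y [-0.165  0.986 -0.003] z [ 0.986  0.165 -0.007] yawY 99.48 w -0.0003 F [-7.3 -0.6  5.1] q6 [ 0.64  0.39  1.93  0.    0.83 -1.1 ]
in tray -0.0493 0.0153 x [-0.006 -0.004 -1.   ]
```

>>> play_rows --plan '[[[1,0,0,0.0015,0],[1,0,0,0.003,0],[1,0,0,0.0035,0]]]'

```text
clock: 3.7
position: [0.3644, 0.3566, 0.0249]
ee_rot: [0.702, -0.06, 0.707, 0.057]
contact_force: [-5.6, -0.5, 3.7]
width: 0.0001
```

>>> play_rows --plan '[[[1,0,0,0.001,0],[1,0,0,0.002,0],[1,0,0,0.003,0]]]'

```text
clock: 4.0
position: [0.3667, 0.3568, 0.0249]
ee_rot: [0.701, -0.06, 0.708, 0.057]
contact_force: [-7.2, 0.1, 4.1]
width: -0.0001
```

>>> play_rows --plan '[[[1,0,0,0.001,0],[1,0,0,0.002,0],[1,0,0,0.003,0]]]'

```text
clock: 4.3
position: [0.3668, 0.3567, 0.0249]
ee_rot: [0.699, -0.059, 0.71, 0.056]
contact_force: [-10.6, -0.1, 8.1]
width: 0.0002
```

```bash
python3 - <<'E'
from h import *
rep();snap('side','s2')
b,_=load('s2')
cv2.imwrite('pics/B2.png',cv2.resize(b[175:235,255:355],None,fx=7.5,fy=7.5,interpolation=cv2.INTER_CUBIC)[...,::-1])
E
```

```text
t 4.3 p [0.3668 0.3567 0.0249] y [-0.163  0.987 -0.004] z [ 0.987  0.163 -0.016] yawY 99.37 w 0.0002 F [-10.6  -0.1   8.1] q6 [ 0.63  0.4   1.92  0.01  0.85 -1.11]
in tray -0.0438 0.0149 x [-0.015 -0.006 -1.   ]
```

View pics/B2.png

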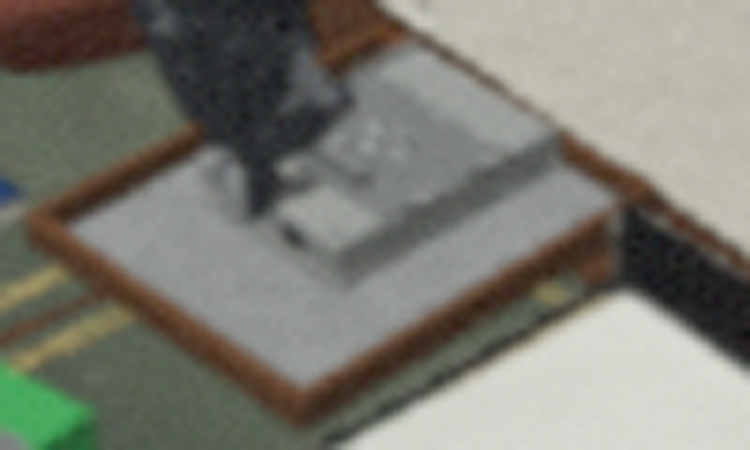

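>>> play_rows --plan '[[[1,0,0,-0.008,0],[1,-0.02,0,-0.008,0],[1,-0.045,0,-0.008,0],[1,-0.045,-0.03,0.02,0],[1,-0.045,-0.06,0.06,0],[1,-0.045,-0.078,0.082,0],[1,-0.045,-0.078,0.084,0],[1,-0.045,-0.078,0.084,0]]]'

```text
clock: 5.15
position: [0.4647, 0.2936, 0.0689]
ee_rot: [0.7, -0.059, 0.71, 0.056]
contact_force: [-0.1, 0.5, 0.1]
width: 0.0003
```

```bash
python3 - <<'E'
from h import *
rep();print(row(tw(.04,-.063,.014),TRAY[2]+np.pi/2))
E
```

```text
t 5.15 p [0.4647 0.2936 0.0689] y [-0.161  0.987 -0.003] z [ 0.987  0.161 -0.014] yawY 99.27 w 0.0003 F [-0.1  0.5  0.1] q6 [ 0.44  0.39  1.78  0.    0.99 -1.3 ]
in tray 0.0423 -0.0635 x [-0.013 -0.006 -1.   ]
(array([54.9,  0.7, -1.5]), -0.24)
```

>>> play_rows --plan '[[[1,0.025,0,0,-0.2],[1,0.045,0,0,-0.2],[1,0.054,0,0,-0.2],[1,0.054,0.003,0,-0.2],[1,0.054,0.006,0,-0.2],[1,0.054,0.009,0,-0.2],[1,0.054,0.012,0,-0.2],[1,0.054,0.015,0,-0.2],[1,0.054,0.018,0,-0.2],[1,0.054,0.021,0,-0.2],[1,0.054,0.024,0,-0.2],[1,0.054,0.027,0,-0.2]]]'

```text
clock: 6.35
position: [0.4602, 0.3189, 0.0155]
ee_rot: [0.7, -0.061, 0.709, 0.056]
contact_force: [1.9, -4.7, 4.1]
width: -0.0
```

```bash
python3 - <<'E'
from h import *
rep();snap('side','s3')
b,_=load('s3')
cv2.imwrite('pics/B3.png',cv2.resize(b[175:235,255:355],None,fx=7.5,fy=7.5,interpolation=cv2.INTER_CUBIC)[...,::-1])
E
```

```text
t 6.35 p [0.4602 0.3189 0.0155] y [-0.166  0.986 -0.006] z [ 0.986  0.165 -0.013] yawY 99.53 w -0.0 F [ 1.9 -4.7  4.1] q6 [ 0.48  0.46  1.82 -0.    0.87 -1.25]
in tray 0.042 -0.0379 x [-0.012 -0.008 -1.   ]
```

View pics/B3.png

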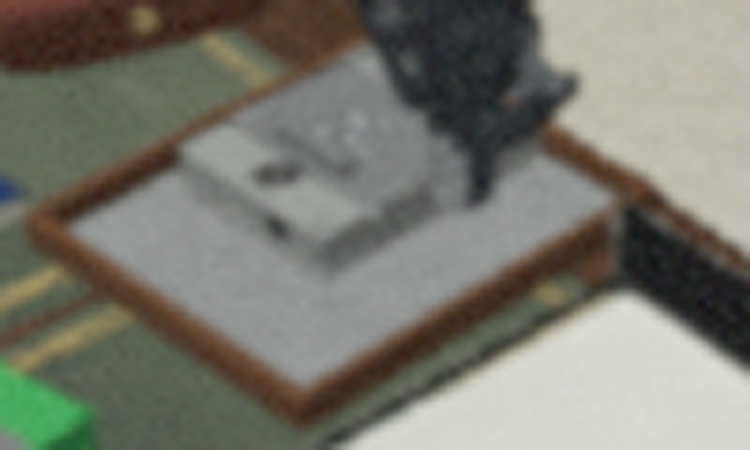

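>>> play_rows --plan '[[[1,0,0.0025,0,0],[1,0,0.005,0,0],[1,0,0.0075,0,0],[1,0,0.009,0,0],[1,0,0.01,0,0]]]'

```text
clock: 6.9
position: [0.4586, 0.3292, 0.0155]
ee_rot: [0.7, -0.061, 0.709, 0.057]
contact_force: [0.7, -5.4, 2.0]
width: -0.0001
```

>>> play_rows --plan '[[[1,0,0.001,0,0],[1,0,0.002,0,0],[1,0,0.003,0,0]]]'

```text
clock: 7.2
position: [0.4581, 0.3317, 0.0155]
ee_rot: [0.7, -0.062, 0.709, 0.056]
contact_force: [2.3, -8.0, 3.7]
width: 0.0
```

>>> play_rows --plan '[[[1,0,0.001,0,0],[1,0,0.002,0,0],[1,0,0.003,0,0]]]'

```text
clock: 7.5
position: [0.4571, 0.3323, 0.0155]
ee_rot: [0.7, -0.064, 0.71, 0.055]
contact_force: [1.8, -13.2, 6.4]
width: -0.0003
```

```bash
python3 - <<'E'
from h import *
rep()
E
```

```text
t 7.5 p [0.4571 0.3323 0.0155] y [-0.168  0.986 -0.011] z [ 0.986  0.168 -0.015] yawY 99.68 w -0.0003 F [  1.8 -13.2   6.4] q6 [ 0.51  0.47  1.8  -0.01  0.89 -1.23]
in tray 0.0412 -0.0241 x [-0.013 -0.013 -1.   ]
```

>>> play_rows --plan '[[[1,0,-0.008,0,0],[1,-0.02,-0.008,0,0],[1,-0.05,-0.008,0,0],[1,-0.055,0.01,-0.03,0],[1,-0.055,0.04,-0.07,0],[1,-0.055,0.06,-0.1,0],[1,-0.055,0.062,-0.105,0],[1,-0.055,0.062,-0.105,0]]]'

```text
clock: 8.3
position: [0.3428, 0.3774, 0.0714]
ee_rot: [0.699, -0.064, 0.71, 0.056]
contact_force: [0.5, -1.1, -0.8]
width: -0.0004
```

```bash
python3 - <<'E'
from h import *
rep();print(row(tw(-.06,.0385,.016),TRAY[2]+np.pi/2));snap('side','s4')
b,_=load('s4')
cv2.imwrite('pics/B4.png',cv2.resize(b[175:235,255:355],None,fx=7.5,fy=7.5,interpolation=cv2.INTER_CUBIC)[...,::-1])
E
```

```text
t 8.3 p [0.3428 0.3774 0.0714] y [-0.17   0.985 -0.01 ] z [ 0.985  0.17  -0.015] yawY 99.79 w -0.0004 F [ 0.5 -1.1 -0.8] q6 [ 0.7   0.33  1.86 -0.    0.96 -1.04]
in tray -0.0641 0.0393 x [-0.013 -0.012 -1.   ]
(array([55.3, -0.2,  4.9]), 0.27)
```

View pics/B4.png

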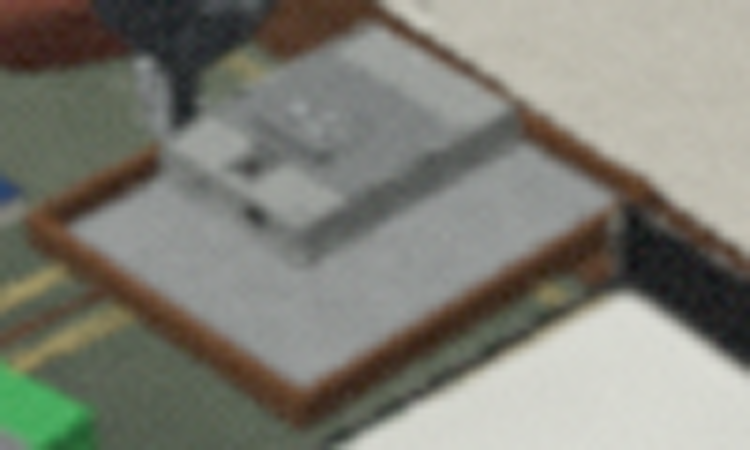

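>>> play_rows --plan '[[[1,0.025,0,0,0.3],[1,0.045,0,0,0.3],[1,0.055,0,0,0.3],[1,0.055,0,0.003,0.3],[1,0.055,0,0.007,0.3],[1,0.055,0,0.011,0.3],[1,0.055,0,0.014,0.3],[1,0.055,0,0.017,0.3],[1,0.055,0,0.019,0.3]]]'

```text
clock: 9.25
position: [0.3607, 0.3796, 0.0165]
ee_rot: [0.699, -0.062, 0.711, 0.054]
contact_force: [-6.5, 0.2, 4.9]
width: -0.0
```

>>> play_rows --plan '[[[1,0,0,0.0015,0],[1,0,0,0.003,0],[1,0,0,0.004,0]]]'

```text
clock: 9.55
position: [0.3623, 0.3793, 0.0165]
ee_rot: [0.697, -0.062, 0.712, 0.053]
contact_force: [-7.8, -0.4, 6.6]
width: 0.0001
```

```bash
python3 - <<'E'
from h import *
rep()
E
```

```text
t 9.55 p [0.3623 0.3793 0.0165] y [-0.163  0.987 -0.011] z [ 0.986  0.162 -0.022] yawY 99.36 w 0.0001 F [-7.8 -0.4  6.6] q6 [ 0.67  0.43  1.89  0.    0.85 -1.06]
in tray -0.0446 0.0379 x [-0.02  -0.014 -1.   ]
```

>>> play_rows --plan '[[[1,0,0,0.002,0],[1,0,0,0.004,0],[1,0,0,0.005,0],[1,0,0,0.005,0]]]'

```text
clock: 9.95
position: [0.3629, 0.3791, 0.0165]
ee_rot: [0.694, -0.062, 0.715, 0.052]
contact_force: [-10.8, 0.2, 7.5]
width: -0.0001
```

```bash
python3 - <<'E'
from h import *
rep()
E
```

```text
t 9.95 p [0.3629 0.3791 0.0165] y [-0.162  0.987 -0.012] z [ 0.986  0.161 -0.03 ] yawY 99.3 w -0.0001 F [-10.8   0.2   7.5] q6 [ 0.67  0.43  1.88  0.01  0.86 -1.06]
in tray -0.044 0.0376 x [-0.028 -0.017 -0.999]
```

>>> play_rows --plan '[[[1,0,0,-0.008,0],[1,-0.025,0,-0.008,0],[1,-0.055,0,-0.008,0],[1,-0.06,-0.03,0.02,0],[1,-0.06,-0.07,0.05,0],[1,-0.06,-0.11,0.07,0],[1,-0.06,-0.15,0.08,0],[1,-0.06,-0.19,0.08,0],[1,-0.06,-0.2,0.08,0],[1,-0.06,-0.2,0.08,0]]]'

```text
clock: 10.95
position: [0.4765, 0.1943, 0.0766]
ee_rot: [0.695, -0.061, 0.715, 0.051]
contact_force: [-0.8, 1.4, -0.8]
width: 0.0002
```

```bash
python3 - <<'E'
from h import *
rep();snap('top','t5');snap('side','s5')
b,_=load('t5')
cv2.imwrite('pics/T5.png',cv2.resize(b[155:285,180:290],None,fx=4.5,fy=4.5,interpolation=cv2.INTER_CUBIC)[...,::-1])
E
```

```text
t 10.95 p [0.4765 0.1943 0.0766] y [-0.159  0.987 -0.012] z [ 0.987  0.158 -0.029] yawY 99.14 w 0.0002 F [-0.8  1.4 -0.8] q6 [ 0.26  0.34  1.84 -0.01  0.99 -1.47]
in tray 0.0375 -0.1634 x [-0.027 -0.017 -0.999]
```

View pics/T5.png

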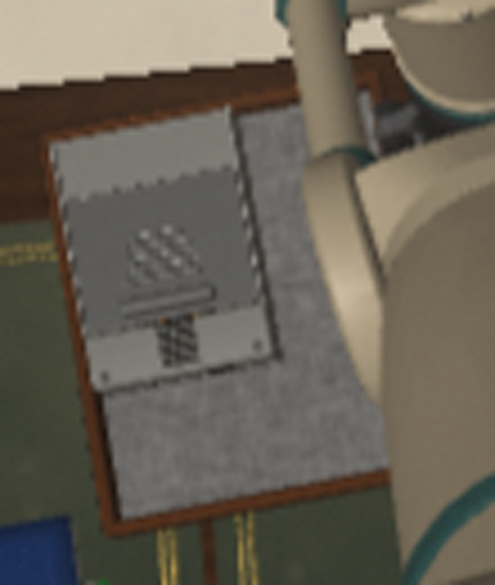

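```bash
python3 - <<'E'
from h import *
o=np.array([180,155]);c=lambda L:np.array(L)/4.5+o-.4
r,e=fit('top',[(.07,.05,.0265),(.07,-.05,.0265),(-.07,-.05,.03),(-.07,.05,.03)],c([(50,145),(230,106),(276,355),(95,391)]),[.44,.39,.16]);print(r,e.round(1).tolist())
d=r[:2]-TRAY[:2];cc,s=np.cos(.166),np.sin(.166);print(cc*d[0]+s*d[1],-s*d[0]+cc*d[1],np.degrees(r[2]-.166))
im,_=load('t5');A=cv2.resize(im[160:270,185:255],None,fx=8,fy=8,interpolation=cv2.INTER_CUBIC)[:,:,::-1].copy()
cv2.imwrite('pics/T5b.png',cv2.resize(A[:600],(560,600)))
B=cv2.resize(load('s5')[0][170:220,265:345],None,fx=9,fy=9,interpolation=cv2.INTER_CUBIC)[:,:,::-1];cv2.imwrite('pics/S5b.png',B)
E
```

```text
[0.44182201 0.39214913 0.1833178 ] [[-0.0, -0.2], [0.0, 0.0], [0.2, -0.2], [-0.3, 0.4]]
0.035999276124229256 0.03741497929377078 0.9922366202210995
```

View pics/T5b.png

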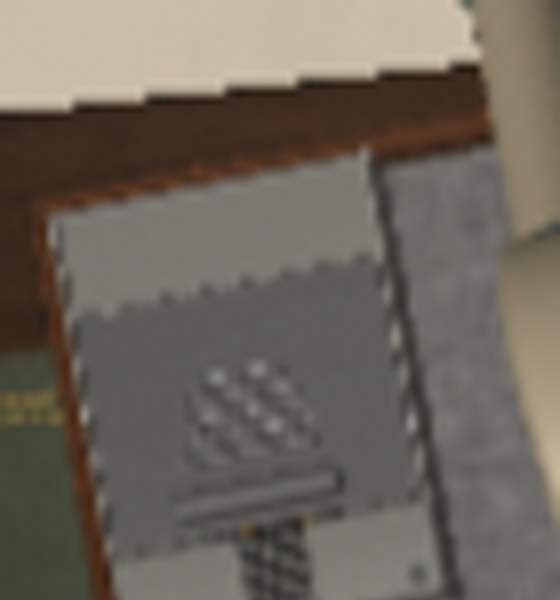

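View pics/S5b.png

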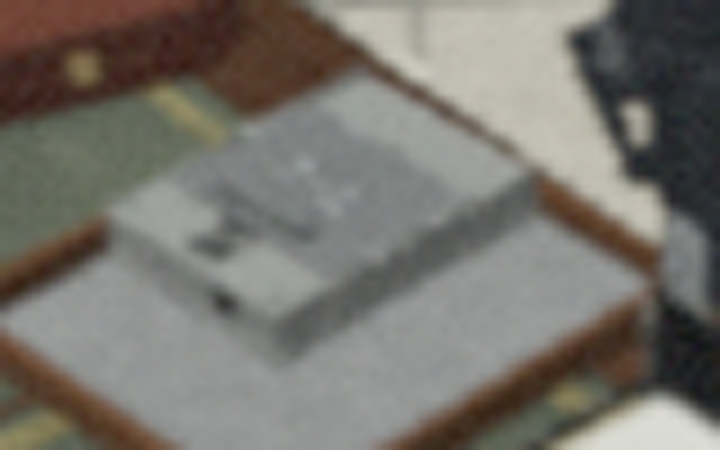

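```bash
python3 - <<'E'
from h import *
print(row(tw(.0,-.043,.0766),TRAY[2]+np.pi/2),row(tw(.0,-.043,.015)),row(tw(.0,-.025,.015)))
E
```

```text
(array([ -0.3, 118.2, -37.9]), -0.25) (array([ 61.3, 118.9, -36.1]), 0.0) (array([ 61.1, 136.9, -36.2]), 0.0)
```

>>> play_rows --plan '[[[1,0,0.04,-0.012,-0.2],[1,0,0.08,-0.025,-0.2],[1,0,0.115,-0.037,-0.2],[1,0.02,0.118,-0.037,-0.2],[1,0.045,0.118,-0.037,-0.2],[1,0.06,0.118,-0.037,-0.2],[1,0.06,0.122,-0.037,-0.2],[1,0.06,0.126,-0.037,-0.2],[1,0.06,0.13,-0.037,-0.2],[1,0.06,0.133,-0.037,-0.2],[1,0.06,0.135,-0.037,-0.2],[1,0.06,0.136,-0.037,-0.2]]]'

```text
clock: 12.25
position: [0.4164, 0.3237, 0.0167]
ee_rot: [0.695, -0.063, 0.714, 0.054]
contact_force: [1.2, -2.2, 1.4]
width: -0.0001
```

>>> play_rows --plan '[[[1,0,0.001,0,0],[1,0,0.002,0,0],[1,0,0.003,0,0]]]'

```text
clock: 12.55
position: [0.4159, 0.325, 0.0166]
ee_rot: [0.695, -0.065, 0.714, 0.053]
contact_force: [1.3, -8.5, 3.4]
width: 0.0002
```

```bash
python3 - <<'E'
from h import *
rep()
E
```

```text
t 12.55 p [0.4159 0.325  0.0166] y [-0.167  0.986 -0.015] z [ 0.986  0.166 -0.029] yawY 99.59 w 0.0002 F [ 1.3 -8.5  3.4] q6 [ 0.53  0.43  1.88 -0.    0.87 -1.2 ]
in tray -0.0007 -0.0245 x [-0.026 -0.019 -0.999]
```

>>> play_rows --plan '[[[1,0,0.0015,0,0],[1,0,0.003,0,0],[1,0,0.003,0,0]]]'

```text
clock: 12.85
position: [0.4158, 0.3251, 0.0167]
ee_rot: [0.695, -0.068, 0.714, 0.052]
contact_force: [3.8, -9.9, 3.4]
width: -0.0001
```

```bash
python3 - <<'E'
from h import *
rep()
E
```

```text
t 12.85 p [0.4158 0.3251 0.0167] y [-0.169  0.985 -0.02 ] z [ 0.985  0.168 -0.03 ] yawY 99.73 w -0.0001 F [ 3.8 -9.9  3.4] q6 [ 0.54  0.43  1.87 -0.01  0.87 -1.2 ]
in tray -0.0008 -0.0245 x [-0.026 -0.025 -0.999]
```

```bash
cat >> h.py <<'E'
ROU=np.array([*tw(.0365,.0385,0)[:2],.170])
E
python3 - <<'E'
from h import *
print(ROU);J=ROU[2]+np.pi/2
for x,z in((-.058,.075),(-.058,.0335),(.0285,.0335)):print(row(tw(x,0,z,ROU),J))
E
```

```text
[0.44213657 0.39330198 0.17      ]
(array([-58.9,  61.6, -22.3]), -0.05)
(array([-17.4,  62.5, -21. ]), -0.05)
(array([-20. ,  62.5,  65.4]), -0.05)
```

>>> play_rows --plan '[[[1,0,-0.008,0,0],[1,-0.025,-0.008,0,0],[1,-0.057,-0.008,0,0],[1,-0.059,0.02,-0.01,0],[1,-0.059,0.055,-0.021,0],[1,-0.059,0.062,-0.022,0],[1,-0.059,0.062,-0.022,0],[1,-0.04,0.0625,-0.021,0],[1,-0.022,0.0625,-0.021,0],[1,-0.0175,0.0625,-0.021,0],[1,-0.0175,0.0625,-0.021,0]]]'

```text
clock: 13.95
position: [0.3848, 0.3824, 0.0328]
ee_rot: [0.694, -0.068, 0.715, 0.051]
contact_force: [-0.8, -0.4, -0.0]
width: 0.0
```

```bash
python3 - <<'E'
from h import *
rep();snap('side','s6');J=ROU[2]+np.pi/2
for x,z in((-.058,.034),(.0285,.034)):print(row(tw(x,0,z,ROU),J))
B=cv2.resize(load('s6')[0][165:225,255:345],None,fx=8,fy=8,interpolation=cv2.INTER_CUBIC)[:,:,::-1];cv2.imwrite('pics/S6b.png',B)
E
```

```text
t 13.95 p [0.3848 0.3824 0.0328] y [-0.168  0.986 -0.021] z [ 0.985  0.167 -0.032] yawY 99.68 w 0.0 F [-0.8 -0.4 -0. ] q6 [ 0.66  0.43  1.82 -0.    0.93 -1.08]
in tray -0.0218 0.0372 x [-0.028 -0.026 -0.999]
(array([-0.5,  0.6, -0.3]), -0.09)
(array([-3.1,  0.6, 86.1]), -0.09)
```

View pics/S6b.png

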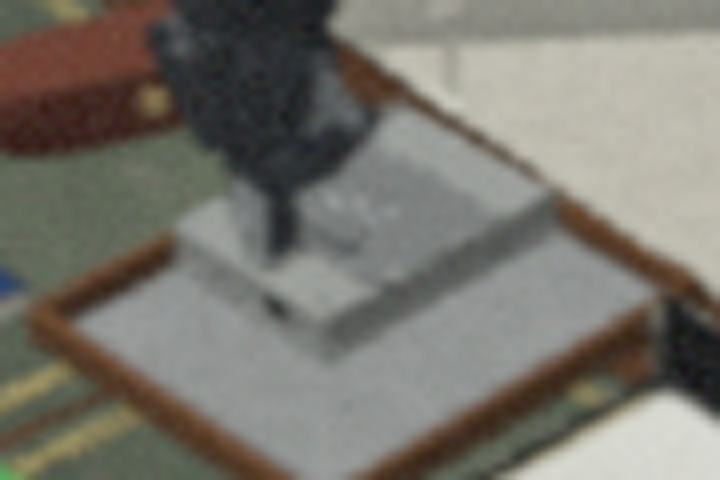

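>>> play_rows --plan '[[[1,-0.001,0,0.005,0],[1,-0.001,0,0.01,0],[1,-0.001,0,0.012,0],[1,-0.001,0,0.014,0],[1,-0.001,0,0.016,0],[1,-0.001,0,0.018,0],[1,-0.001,0,0.02,0],[1,-0.0015,0,0.023,0],[1,-0.0015,0,0.026,0]]]'

```text
clock: 14.9
position: [0.4077, 0.3866, 0.0342]
ee_rot: [0.692, -0.068, 0.717, 0.051]
contact_force: [-7.7, 0.3, 4.2]
width: -0.0005
```

```bash
python3 - <<'E'
from h import *
rep();J=ROU[2]+np.pi/2
for x,z in((-.045,.034),(.0285,.034)):print(row(tw(x,0,z,ROU),J))
E
```

```text
t 14.9 p [0.4077 0.3866 0.0342] y [-0.168  0.986 -0.021] z [ 0.985  0.167 -0.036] yawY 99.66 w -0.0005 F [-7.7  0.3  4.2] q6 [ 0.64  0.45  1.77 -0.    0.96 -1.1 ]
in tray 0.0015 0.0376 x [-0.032 -0.027 -0.999]
(array([  0.6,   0.7, -10. ]), -0.13)
(array([-2.1,  0.8, 63.5]), -0.13)
```

>>> play_rows --plan '[[[1,0,0,0.004,0],[1,0,0,0.008,0],[1,-0.0005,0,0.012,0],[1,-0.0005,0,0.016,0],[1,-0.001,0,0.02,0],[1,-0.001,0,0.025,0],[1,-0.001,0,0.03,0],[1,-0.0015,0,0.035,0],[1,-0.0015,0,0.04,0],[1,-0.0015,0,0.045,0],[1,-0.002,0,0.05,0],[1,-0.002,0,0.053,0]]]'

```text
clock: 16.1
position: [0.4615, 0.3959, 0.0344]
ee_rot: [0.693, -0.068, 0.716, 0.051]
contact_force: [-0.5, -0.1, -0.7]
width: -0.0002
```

```bash
python3 - <<'E'
from h import *
rep();snap('side','s7');J=ROU[2]+np.pi/2
for x,z in((.0285,.034),):print(row(tw(x,0,z,ROU),J))
B=cv2.resize(load('s7')[0][165:225,255:345],None,fx=8,fy=8,interpolation=cv2.INTER_CUBIC)[:,:,::-1];cv2.imwrite('pics/S7b.png',B)
E
```

```text
t 16.1 p [0.4615 0.3959 0.0344] y [-0.167  0.986 -0.021] z [ 0.985  0.167 -0.035] yawY 99.64 w -0.0002 F [-0.5 -0.1 -0.7] q6 [ 0.6   0.51  1.67 -0.01  1.01 -1.14]
in tray 0.056 0.0378 x [-0.031 -0.026 -0.999]
(array([0. , 0.7, 8.7]), -0.14)
```

View pics/S7b.png

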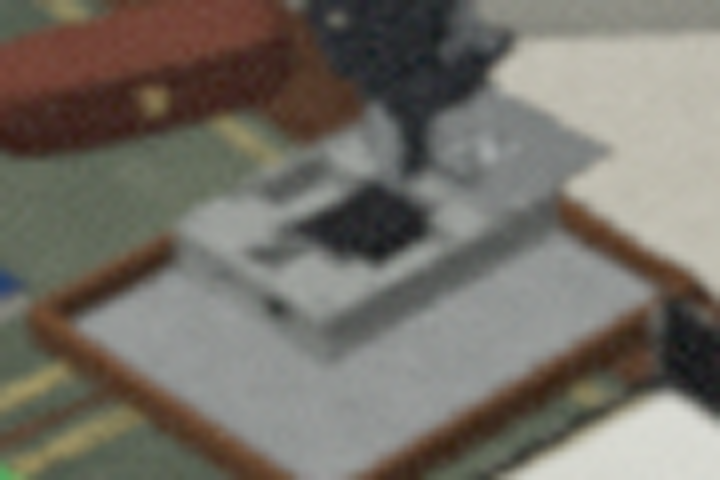

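>>> play_rows --plan '[[[1,0,0,0.003,0],[1,0,0,0.006,0],[1,0,0,0.008,0],[1,0,0,0.0095,0],[1,0,0,0.011,0]]]'

```text
clock: 16.65
position: [0.4714, 0.3975, 0.0339]
ee_rot: [0.692, -0.068, 0.717, 0.051]
contact_force: [-3.8, -1.0, 3.9]
width: 0.0005
```

```bash
python3 - <<'E'
from h import *
rep()
E
```

```text
t 16.65 p [0.4714 0.3975 0.0339] y [-0.167  0.986 -0.021] z [ 0.985  0.166 -0.037] yawY 99.62 w 0.0005 F [-3.8 -1.   3.9] q6 [ 0.59  0.52  1.64 -0.    1.02 -1.15]
in tray 0.0661 0.0378 x [-0.033 -0.027 -0.999]
```

>>> play_rows --plan '[[[1,0,0,0.0015,0],[1,0,0,0.003,0],[1,0,0,0.004,0]]]'

```text
clock: 16.95
position: [0.4715, 0.3975, 0.0338]
ee_rot: [0.689, -0.068, 0.72, 0.05]
contact_force: [-9.9, 0.1, 7.2]
width: 0.0002
```

```bash
python3 - <<'E'
from h import *
rep();J=ROU[2]+np.pi/2
for x,z in((-.0055,.09),(-.0055,.016)):print(row(tw(x,0,z,ROU),J))
E
```

```text
t 16.95 p [0.4715 0.3975 0.0338] y [-0.167  0.986 -0.022] z [ 0.985  0.166 -0.045] yawY 99.59 w 0.0002 F [-9.9  0.1  7.2] q6 [ 0.59  0.52  1.64 -0.    1.03 -1.15]
in tray 0.0662 0.0378 x [-0.041 -0.029 -0.999]
(array([-54.6,  -0.4, -37.7]), -0.2)
(array([ 19.3,   1.2, -34.3]), -0.2)
```

>>> play_rows --plan '[[[1,0,0,-0.01,0],[1,-0.025,0,-0.012,0],[0.38,-0.055,0,-0.037,-0.2],[0.38,-0.056,0,-0.038,-0.2],[0.38,-0.056,0,-0.038,-0.2],[0.38,-0.056,0,-0.038,-0.2],[0.38,-0.056,0,-0.038,-0.2]]]'

```text
clock: 17.65
position: [0.4364, 0.3924, 0.0902]
ee_rot: [0.689, -0.069, 0.72, 0.051]
contact_force: [-0.3, 0.1, -0.1]
width: 0.0528
```

```bash
python3 - <<'E'
from h import *
rep();snap('side','s8');snap('top','t8');J=ROU[2]+np.pi/2
for x,z in((-.0055,.05),(-.0055,.02)):print(row(tw(x,0,z,ROU),J))
B=cv2.resize(load('s8')[0][150:225,255:345],None,fx=8,fy=8,interpolation=cv2.INTER_CUBIC)[:,:,::-1];cv2.imwrite('pics/S8b.png',B)
B=cv2.resize(load('t8')[0][150:280,180:290],None,fx=4.5,fy=4.5,interpolation=cv2.INTER_CUBIC)[:,:,::-1];cv2.imwrite('pics/T8b.png',B)
E
```

```text
t 17.65 p [0.4364 0.3924 0.0902] y [-0.17   0.985 -0.022] z [ 0.985  0.169 -0.046] yawY 99.78 w 0.0528 F [-0.3  0.1 -0.1] q6 [ 0.61  0.43  1.64 -0.    1.12 -1.13]
in tray 0.0307 0.0386 x [-0.042 -0.03  -0.999]
(array([40.2,  0.8,  2.1]), -0.02)
(array([70.2,  1.4,  3.5]), -0.02)
```

View pics/S8b.png

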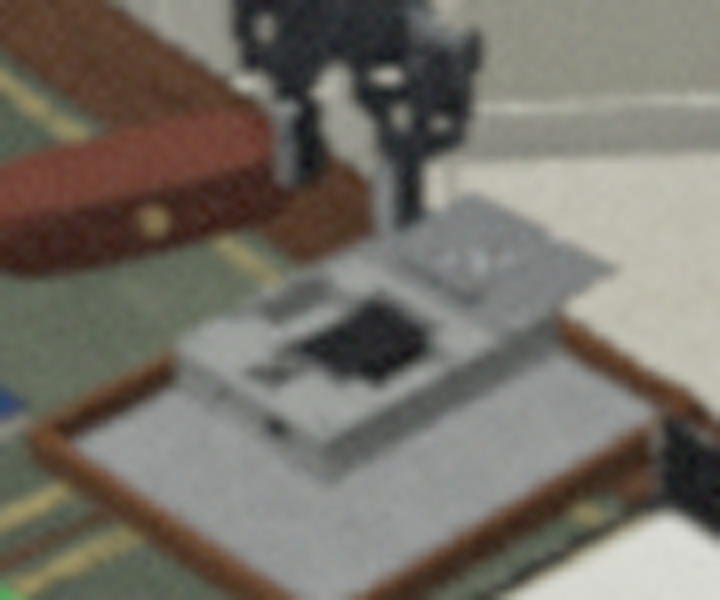

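View pics/T8b.png

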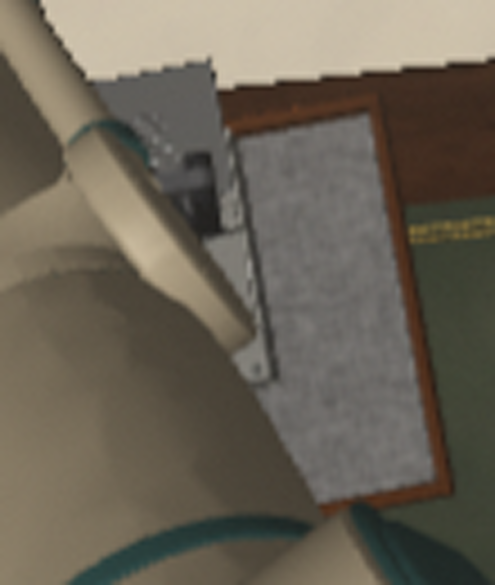

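>>> play_rows --plan '[[[0.38,0.02,0.0005,0.001,0],[0.38,0.035,0.001,0.002,0],[0.38,0.045,0.001,0.0025,0],[0.38,0.053,0.001,0.003,0],[0.38,0.06,0.001,0.003,0],[0.38,0.066,0.0015,0.0035,0],[0.38,0.071,0.0015,0.0035,0],[0.38,0.074,0.0015,0.0035,0],[0.38,0.075,0.0015,0.0035,0]]]' --grip_force 25

```text
clock: 18.65
position: [0.4364, 0.3923, 0.015]
ee_rot: [0.689, -0.069, 0.72, 0.051]
contact_force: [0.5, -0.9, 0.4]
width: 0.053
```

```bash
python3 - <<'E'
from h import *
rep();snap('side','s9')
B=cv2.resize(load('s9')[0][160:225,255:345],None,fx=8,fy=8,interpolation=cv2.INTER_CUBIC)[:,:,::-1];cv2.imwrite('pics/S9b.png',B)
E
```

```text
t 18.65 p [0.4364 0.3923 0.015 ] y [-0.17   0.985 -0.022] z [ 0.985  0.169 -0.047] yawY 99.78 w 0.053 F [ 0.5 -0.9  0.4] q6 [ 0.61  0.51  1.73 -0.    0.96 -1.13]
in tray 0.0306 0.0384 x [-0.042 -0.03  -0.999]
```

View pics/S9b.png

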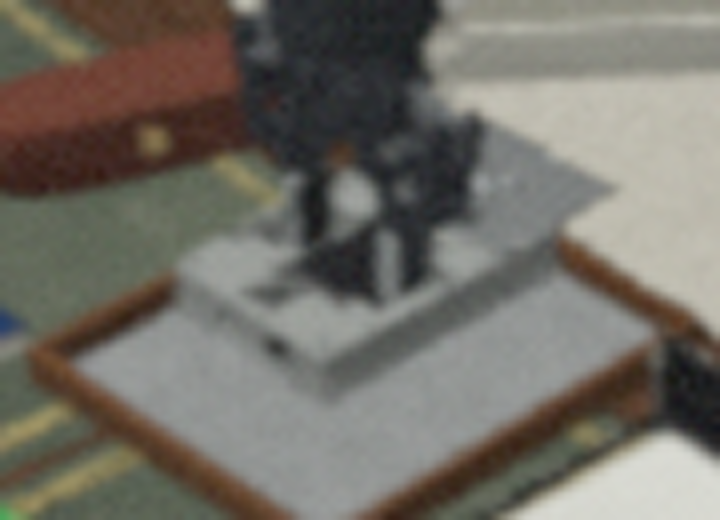

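>>> play_rows --plan '[[[0.38,0.0015,0,0,0],[0.38,0.003,0,0,0],[0.42,0.003,0,0,0],[0.46,0.003,0,0,0],[0.5,0.003,0,0,0],[0.54,0.003,0,0,0],[0.6,0.003,0,0,0],[0.6,0.003,0,0,0]]]' --grip_force 25

```text
clock: 19.5
position: [0.4364, 0.3923, 0.0124]
ee_rot: [0.689, -0.069, 0.72, 0.051]
contact_force: [-0.8, 0.5, 3.2]
width: 0.0395
```

```bash
python3 - <<'E'
from h import *
rep()
E
```

```text
t 19.5 p [0.4364 0.3923 0.0124] y [-0.17   0.985 -0.022] z [ 0.985  0.169 -0.046] yawY 99.78 w 0.0395 F [-0.8  0.5  3.2] q6 [ 0.61  0.51  1.73 -0.    0.95 -1.13]
in tray 0.0307 0.0384 x [-0.042 -0.03  -0.999]
```

>>> play_rows --plan '[[[0.7,0,0,0,0],[0.7,0,0,0,0],[0.7,-0.004,0,0,0],[0.7,-0.01,0,-0.0005,0],[0.7,-0.02,-0.0005,-0.001,0],[0.7,-0.04,-0.001,-0.002,0],[0.7,-0.065,-0.0015,-0.003,0],[0.7,-0.09,-0.002,-0.004,0],[0.7,-0.12,-0.0025,-0.0055,0],[0.7,-0.14,-0.003,-0.0065,0],[0.7,-0.14,-0.003,-0.0065,0]]]' --grip_force 35

```text
clock: 20.6
position: [0.4382, 0.3937, 0.1565]
ee_rot: [0.691, -0.068, 0.718, 0.052]
contact_force: [0.2, 0.3, -1.3]
width: 0.039
```

```bash
python3 - <<'E'
from h import *
rep();snap('side','s10')
cv2.imwrite('pics/S10b.png',cv2.resize(load('s10')[0][100:225,235:345],None,fx=5,fy=4.8,interpolation=cv2.INTER_CUBIC)[:,:,::-1])
C=np.array([.514,.139,-.008])
for x in(-.008,.166): print(row(tw(0,0,.14,C),C[2]+np.pi/2))
E
```

```text
t 20.6 p [0.4382 0.3937 0.1565] y [-0.17   0.985 -0.019] z [ 0.985  0.169 -0.039] yawY 99.77 w 0.039 F [ 0.2  0.3 -1.3] q6 [ 0.61  0.37  1.56 -0.    1.26 -1.13]
in tray 0.0326 0.0395 x [-0.035 -0.025 -0.999]
(array([  18.3, -262.9,   33.5]), 10.18)
(array([  18.3, -262.9,   33.5]), 10.18)
```

View pics/S10b.png

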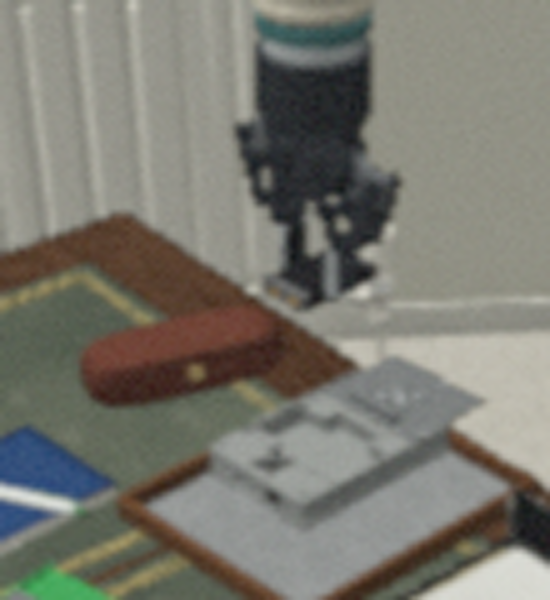

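```bash
python3 - <<'E'
from h import *
im,dp=load('top0');W=world('top',dp)
k=W[150:320,290:480].reshape(-1,3)
for y in(.08,.1,.12,.14,.16,.18):
    m=k[(abs(k[:,1]-y)<.01)&(k[:,2]>.07)&(k[:,2]<.13)]
    print(y,len(m),m.max(0) if len(m) else '')
# charger edges from current view
snap('top','t11')
B=cv2.resize(load('t11')[0][140:220,270:370],None,fx=6,fy=6,interpolation=cv2.INTER_CUBIC)[:,:,::-1];cv2.imwrite('pics/T11.png',B)
E
```

```text
0.08 899 [0.45868434 0.08999568 0.11279381]
0.1 898 [0.45652525 0.10998556 0.11171252]
0.12 890 [0.45295349 0.12997746 0.11168583]
0.14 841 [0.45098817 0.14997579 0.11139256]
0.16 359 [0.44829941 0.16994893 0.11337276]
0.18 58 [0.44494513 0.18453291 0.11019388]
```

View pics/T11.png

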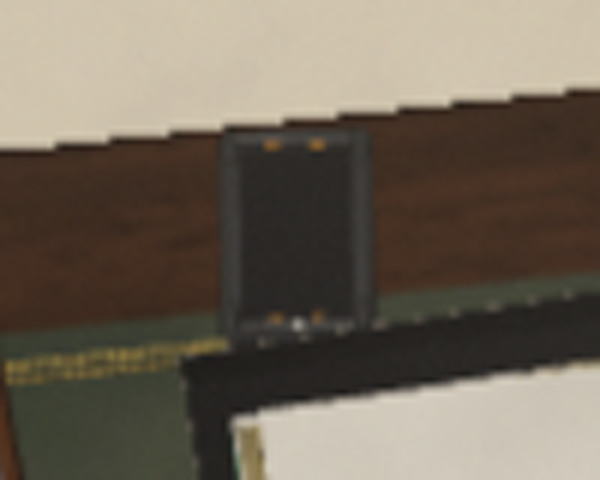

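```bash
python3 - <<'E'
from h import *
c=lambda L:np.array(L)/6+[270,140]-.4
print(fit('top',[(.044,.032,.022),(.044,-.032,.022),(-.044,.032,.022)],c([(221,130),(370,130),(230,341)]),[.514,.139,0]))
# bronze contacts symmetrical: bed ends
print(fit('top',[(.0365,.024,.016),(.0365,-.024,.016),(-.0365,-.024,.016),(-.0365,.024,.016)],c([(238,148),(353,148),(357,320),(244,320)]),[.514,.139,0]))
A=load('t11')[0][145:205,295:345];A=cv2.resize(A,None,fx=11,fy=10,interpolation=cv2.INTER_CUBIC)[:,:,::-1].copy()
for P,col in(((.514,.139,-.008),(0,0,255)),):
  P=np.array(P)
  for L in([(.044,.032,.022),(.044,-.032,.022),(-.044,-.032,.022),(-.044,.032,.022)],[(.0365,.024,.016),(.0365,-.024,.016),(-.0365,-.024,.016),(-.0365,.024,.016)]):
    q=(proj('top',[tw(*p,P=P) for p in L])-[295,145]+.5)*[11,10]
    cv2.polylines(A,[q.astype(int).reshape(-1,1,2)],True,col,1)
cv2.imwrite('pics/T11c.png',A)
E
```

```text
(array([0.51382441, 0.13767197, 0.01693307]), array([[-0.31929872,  0.44179589],
       [ 0.79488071, -0.72672253],
       [-0.47300584,  0.27561595]]))
(array([ 0.51546541,  0.13913035, -0.004895  ]), array([[ 0.03030218,  0.1067417 ],
       [ 0.2506689 , -0.35262738],
       [ 0.20497853, -0.10382189],
       [-0.48474518,  0.34441169]]))
```

View pics/T11c.png

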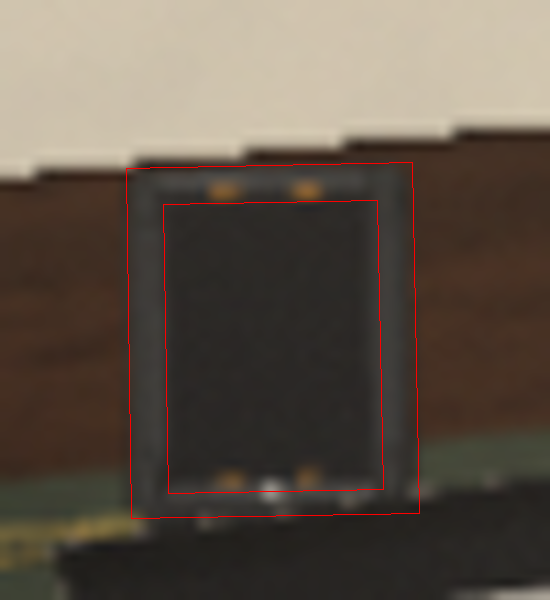

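```bash
python3 - <<'E'
from h import *
C=np.array([.5145,.139,.005])
print(row(tw(0,0,.15,C),C[2]+np.pi/2))
E
```

```text
(array([   7. , -262.7,   34.5]), 9.43)
```

>>> play_rows --plan '[[[0.7,0,-0.01,0.001,0.5],[0.7,0.001,-0.03,0.004,1],[0.7,0.002,-0.055,0.008,2],[0.7,0.003,-0.085,0.012,3],[0.7,0.004,-0.115,0.016,4.5],[0.7,0.005,-0.145,0.02,6],[0.7,0.006,-0.175,0.024,7],[0.7,0.007,-0.205,0.028,8],[0.7,0.007,-0.23,0.031,9],[0.7,0.007,-0.25,0.033,9.4],[0.7,0.007,-0.26,0.0345,9.4],[0.7,0.007,-0.2627,0.0345,9.4]]]'

```text
clock: 21.9
position: [0.5141, 0.1378, 0.149]
ee_rot: [0.692, -0.012, 0.722, -0.009]
contact_force: [0.5, 0.2, -0.7]
width: 0.0388
```

```bash
python3 - <<'E'
from h import *
rep()
C=np.array([.5145,.139,.005])
for z in(.15,.05,.03,.0195):print(row(tw(0,0,z,C),C[2]+np.pi/2))
snap('side','s12');snap('top','t12')
cv2.imwrite('pics/S12.png',cv2.resize(load('s12')[0][90:240,290:450],None,fx=4.5,fy=4,interpolation=cv2.INTER_CUBIC)[:,:,::-1])
cv2.imwrite('pics/T12.png',cv2.resize(load('t12')[0][130:220,180:380],None,fx=4,fy=4,interpolation=cv2.INTER_CUBIC)[:,:,::-1])
E
```

```text
t 21.9 p [0.5141 0.1378 0.149 ] y [-0.005  1.    -0.029] z [ 0.999  0.004 -0.043] yawY 90.29 w 0.0388 F [ 0.5  0.2 -0.7] q6 [ 0.15  0.3   1.69 -0.02  1.2  -1.42]
in tray 0.0653 -0.2254 x [-0.043 -0.03  -0.999]
(array([-1.1,  1.2,  0.3]), -0.07)
(array([98.8,  4.1,  4.7]), -0.07)
(array([118.8,   4.7,   5.5]), -0.07)
(array([129.3,   5. ,   6. ]), -0.07)
```

View pics/S12.png

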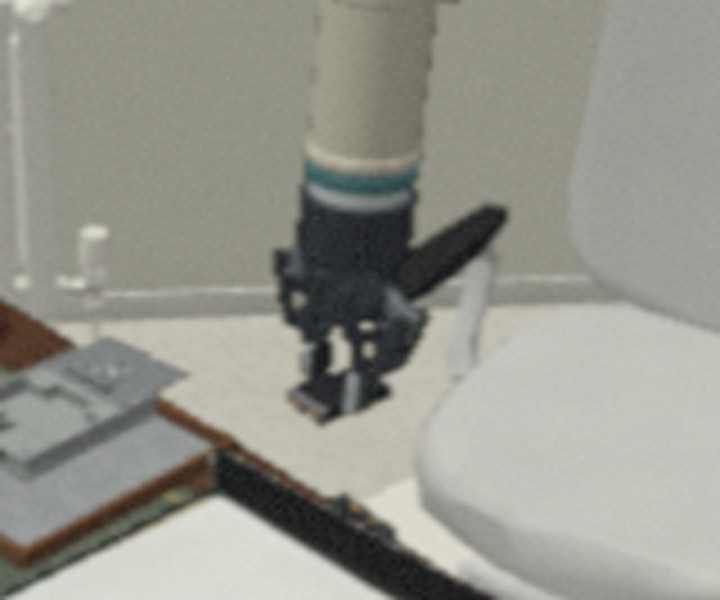

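View pics/T12.png

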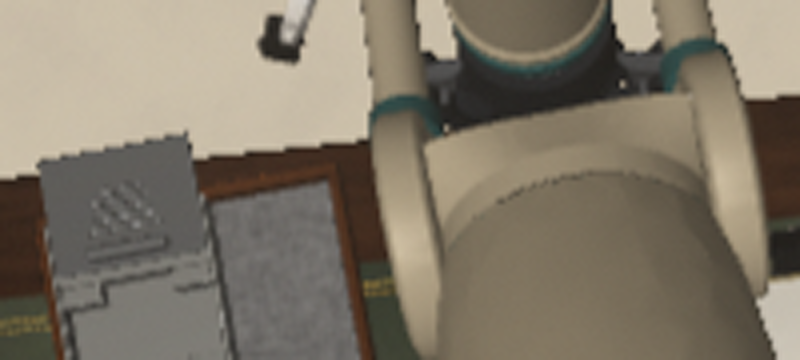

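```bash
python3 - <<'E'
from h import *
im,dp=load('s12');W=world('side',dp)
v,u=np.mgrid[0:480,0:640]
m=(u>345)&(u<390)&(v>170)&(v<200)&(W[...,2]>.140)&(W[...,2]<.172)&(dp>0)&(W[...,0]<.6)
k=W[m];print(len(k),np.percentile(k,[0,1,50,99,100],axis=0).round(4))
C=lambda dx:[ (.5141+x+dx,.1378+y,z) for x in(-.0325,.0325) for y in(-.02,.02) for z in(.1466,.1606)]
A=cv2.resize(im[160:210,340:400],None,fx=10,fy=10,interpolation=cv2.INTER_CUBIC)[:,:,::-1].copy()
for x,y,z in C(0):
    q=((proj('side',[(x,y,z)])[0]-[340,160]+.5)*10).astype(int);cv2.circle(A,tuple(map(int,q)),4,(0,0,255),-1)
cv2.imwrite('pics/S12c.png',A)
E
```

```text
222 [[0.481  0.1046 0.1448]
 [0.4814 0.1047 0.1463]
 [0.5043 0.1342 0.1593]
 [0.546  0.171  0.1716]
 [0.548  0.1726 0.1718]]
```

View pics/S12c.png

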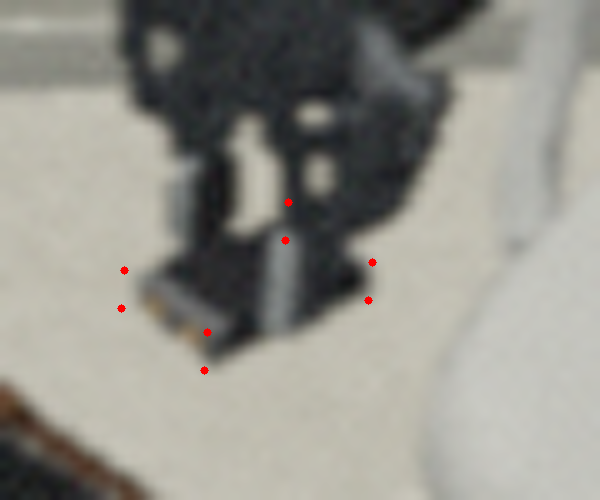

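>>> play_rows --plan '[[[0.7,0.01,0.0015,0.001,0],[0.7,0.03,0.002,0.0015,0],[0.7,0.05,0.0025,0.0025,0],[0.7,0.07,0.003,0.003,0],[0.7,0.085,0.0035,0.004,0],[0.7,0.097,0.004,0.0045,0],[0.7,0.105,0.0045,0.005,0],[0.7,0.112,0.0045,0.005,0],[0.7,0.117,0.0045,0.0055,0],[0.7,0.12,0.0045,0.0055,0],[0.7,0.12,0.0045,0.0055,0]]]'

```text
clock: 23.1
position: [0.5143, 0.14, 0.0291]
ee_rot: [0.692, -0.012, 0.722, -0.008]
contact_force: [-0.3, 0.0, -0.4]
width: 0.039
```

```bash
python3 - <<'E'
from h import *
rep()
C=np.array([.5145,.139,.005])
for z in(.0285,.0185):print(row(tw(0,0,z,C),C[2]+np.pi/2))
im,dp=snap('side','s13')
A=cv2.resize(im[170:250,325:425],None,fx=7,fy=7,interpolation=cv2.INTER_CUBIC)[:,:,::-1].copy()
cv2.imwrite('pics/S13.png',A)
E
```

```text
t 23.1 p [0.5143 0.14   0.0291] y [-0.006  1.    -0.029] z [ 0.999  0.005 -0.043] yawY 90.35 w 0.039 F [-0.3  0.  -0.4] q6 [ 0.15  0.43  1.84 -0.03  0.92 -1.41]
in tray 0.0659 -0.2232 x [-0.043 -0.029 -0.999]
(array([ 0.6, -1. ,  0.2]), -0.01)
(array([10.6, -0.7,  0.6]), -0.01)
```

View pics/S13.png

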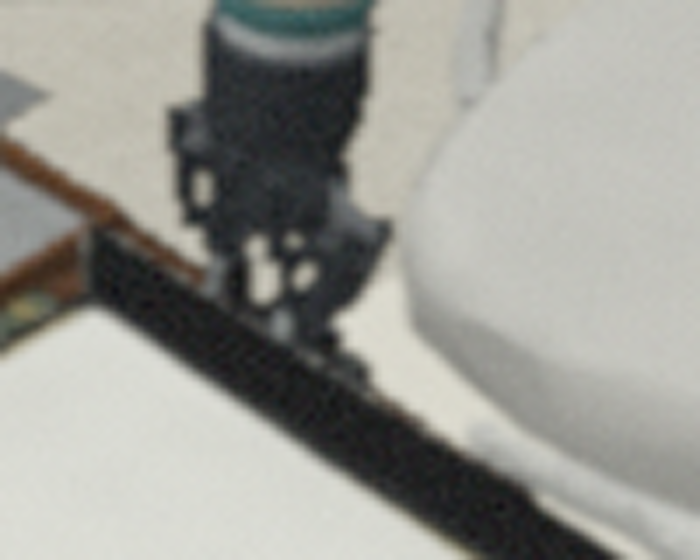

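>>> play_rows --plan '[[[0.7,0.002,-0.0008,0.0003,0],[0.7,0.004,-0.0008,0.0004,0],[0.7,0.006,-0.0008,0.0005,0],[0.7,0.008,-0.0008,0.0005,0],[0.7,0.009,-0.0008,0.0005,0]]]'

```text
clock: 23.65
position: [0.5145, 0.1389, 0.0201]
ee_rot: [0.692, -0.012, 0.722, -0.008]
contact_force: [-0.3, -0.5, -1.5]
width: 0.039
```

>>> play_rows --plan '[[[0.7,0.0005,0,0,0],[0.7,0.001,0,0,0],[0.7,0.001,0,0,0]]]'

```text
clock: 23.95
position: [0.5144, 0.1389, 0.0191]
ee_rot: [0.692, -0.012, 0.722, -0.008]
contact_force: [-0.3, 0.5, -1.0]
width: 0.0388
```

>>> play_rows --plan '[[[0.7,0.0005,0,0,0],[0.7,0.001,0,0,0],[0.7,0.001,0,0,0]]]'

```text
clock: 24.25
position: [0.5146, 0.1389, 0.0185]
ee_rot: [0.692, -0.012, 0.722, -0.008]
contact_force: [0.5, 0.2, 4.4]
width: 0.039
```

>>> play_rows --plan '[[[0.5,0,0,0,0],[0.46,0,0,0,0],[0.42,0,0,0,0],[0.38,0,0,0,0],[0.35,0,0,0,0],[0.35,0,0,0,0],[0.35,0,0,0,0]]]'

```text
clock: 24.95
position: [0.5145, 0.1389, 0.0185]
ee_rot: [0.692, -0.012, 0.722, -0.008]
contact_force: [0.1, 0.6, -1.1]
width: 0.0556
```

```bash
python3 - <<'E'
from h import *
rep()
s,p,R=st();print((R.T@np.array([0,0,.13])).round(4),(R.T@np.array([-.05,.28,.2])).round(4))
E
```

```text
t 24.95 p [0.5145 0.1389 0.0185] y [-0.006  1.    -0.029] z [ 0.999  0.005 -0.042] yawY 90.34 w 0.0556 F [ 0.1  0.6 -1.1] q6 [ 0.15  0.44  1.85 -0.03  0.9  -1.41]
in tray 0.0659 -0.2243 x [-0.042 -0.029 -0.999]
[-0.1298 -0.0037 -0.0055] [-0.2057  0.2745 -0.0571]
```

>>> play_rows --plan '[[[0.35,-0.005,0,0,0],[0.35,-0.012,-0.0003,-0.0005,0],[0.35,-0.025,-0.0007,-0.001,0],[0.35,-0.05,-0.0015,-0.002,0],[0.35,-0.09,-0.0025,-0.004,0],[0.35,-0.13,-0.004,-0.0055,0],[0.35,-0.17,-0.005,-0.007,0],[0.35,-0.2,-0.006,-0.0085,0],[0.35,-0.2,-0.04,-0.04,0],[0.35,-0.2,-0.09,-0.07,0],[0.35,-0.2,-0.14,-0.1,0],[0.35,-0.2,-0.19,-0.13,0]]]'

```text
clock: 26.15
position: [0.4057, -0.0255, 0.2289]
ee_rot: [0.692, -0.013, 0.721, -0.008]
contact_force: [1.1, -0.9, -0.4]
width: 0.0555
```

>>> play_rows --plan '[[[0.35,0,-0.04,0,0],[0.35,0,-0.08,0,0],[0.35,0,-0.12,0,0],[0.35,0,-0.12,0,0]]]'

```text
clock: 26.55
position: [0.407, -0.15, 0.2335]
ee_rot: [0.693, -0.012, 0.721, -0.011]
contact_force: [-0.6, 0.2, -0.6]
width: 0.0556
```

```bash
python3 - <<'E'
from h import *
rep()
im,dp=snap('top','t14');snap('side','s14')
cv2.imwrite('pics/T14.png',cv2.resize(im[130:290,170:350],None,fx=4,fy=3.75,interpolation=cv2.INTER_CUBIC)[:,:,::-1])
cv2.imwrite('pics/T14c.png',cv2.resize(im[145:205,295:345],None,fx=10,fy=10,interpolation=cv2.INTER_CUBIC)[:,:,::-1])
W=world('top',dp);print(W[165:192:3,313:326:3,2].round(3))
E
```

```text
t 26.55 p [ 0.407  -0.15    0.2335] y [-0.002  0.999 -0.033] z [ 0.999  0.001 -0.039] yawY 90.12 w 0.0556 F [-0.6  0.2 -0.6] q6 [-0.47  0.07  1.76 -0.05  1.33 -2.03]
in tray -0.088 -0.4915 x [-0.039 -0.033 -0.999]
[[0.03  0.029 0.03  0.029 0.029]
 [0.025 0.03  0.032 0.032 0.031]
 [1.183 0.027 0.028 0.03  0.028]
 [0.032 0.027 0.033 0.028 0.033]
 [0.029 0.03  0.033 0.031 0.03 ]
 [0.031 0.027 0.03  0.028 0.028]
 [0.031 0.031 0.027 0.031 0.03 ]
 [0.028 0.03  0.032 0.027 0.029]
 [0.03  0.031 0.031 0.029 0.027]]
```

View pics/T14.png

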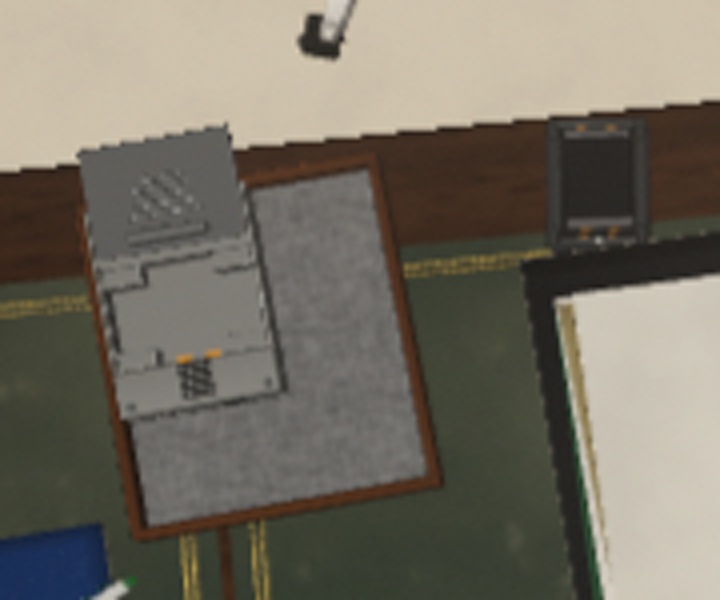

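View pics/T14c.png

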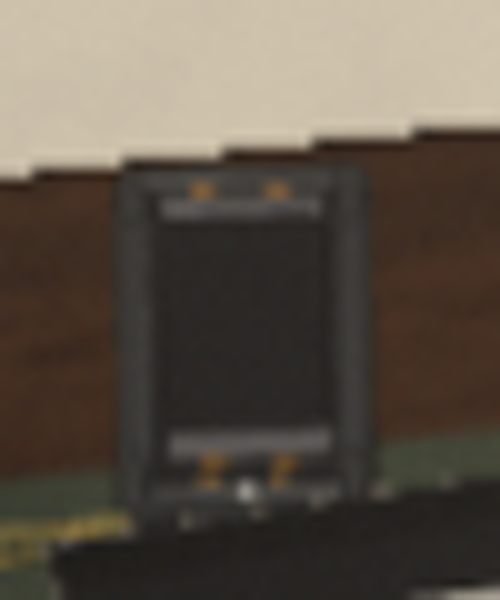

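View pics/s14.png

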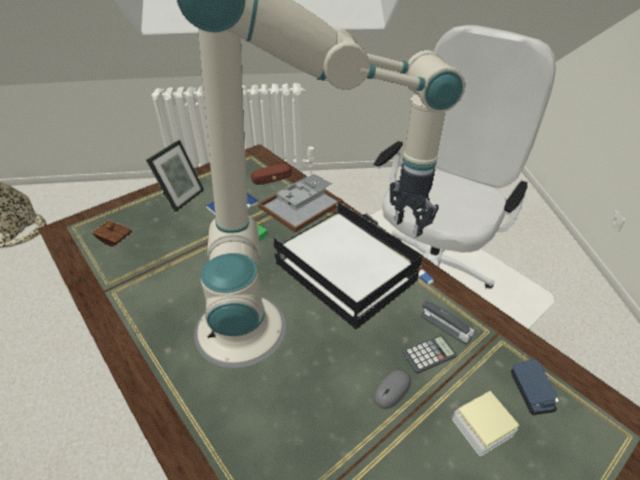

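```bash
python3 - <<'E'
from h import *
c=lambda L:np.array(L)/[4,3.75]+[170,130]-.4
b=fit('top',[(0,.025,.0397),(0,-.025,.0397)],c([(130,239),(206,227)]),[.48,.4,.17])[0]
d=b[:2]-ROU[:2];print('ridge router x ~',np.cos(.17)*d[0]+np.sin(.17)*d[1])
print(manip.sign_off())
E
```

```text
ridge router x ~ 0.0423239786353621
the job is handed in; nothing more can be done
None
```

The battery is on the charger, and the router is in the tray's far-left corner with its hatch open. I handed the job in after about 26.7 s; the hand-in gives no verdict.

**What I did**
- **Push:** with the hatch shut, I pushed the router in +x, then +y, then +x, with a last +y press. Peak force was about 13 N.
- **Hatch:** I pushed the ridge to its end stop, which held firm at about 10 N.
- **Battery:** I gripped it across its width, lifted it out, lowered it onto the charger bed until light contact (about 4 N), and let go.

**Last checks**
- **Router:** two side contacts agree to 0.4 mm over 41 mm, so it is square and tight. The near corners matched the image from before I opened the hatch to under 1 px.
- **Hatch:** the ridge measured router x ≈ 42 mm, against 43.5 mm for fully open. That is within picture accuracy.
- **Battery:** it lies flat between the charger's lips. Its top measures about 30 mm above the desk, as expected.
- **Bystanders:** the stapler, eraser and glasses case look undisturbed in the last side view, though I did not measure their positions.

**What disagreed**
- The touch and camera estimates of the router position differed by about 2 mm.
- The router's yaw came out between 9.5 and 10.5° depending on the fit.
- The tool picked up about 2–3° of tilt from the pushes, with no visible effect on the placing.

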